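# Open the candle jar and dress it

### The job

Unscrew the wooden lid of the fluted jar that stands in the wooden block (it takes several twists) and, once it lifts free, lay it gently, knob up, wholly on the round cork mat. Then stand the tall slim candle upright in the open jar, lowering it to the bottom without dropping it. Leave the other stock standing where it is.

Things in the scene. Friction and masses are not known exactly. Their poses are not given: they have to be found in the camera images.
- jar: Cream fluted jar, 104 mm across the belly, fixed in a square wooden block (130 x 130 x 22 mm) that is fixed to the table. Origin: centre of the block's underside, at table height, on the jar's axis; z up. Rim 122 mm above the origin; mouth 62 mm across inside; neck 70 mm outside, 78 mm over its screw thread; inner floor 24 mm above the origin, so 98 mm deep
- jar_mouth (a point): Centre of the jar's mouth, at the height of its rim, 122 mm above the table. Right-hand thread: the lid undoes ANTICLOCKWISE seen from above (its yaw grows), rises 16 mm per turn (2.55 mm per rad) and comes free after about 4.2 rad (240 degrees) from the start. It stays put when let go part-way. Play on the thread: 1.5 mm sideways, 1.5 mm up and down
- lid: Wooden screw lid, about 0.16 kg, 89 mm across, hollow below. Origin: centre of its skirt's lower edge, z up. At the start it is screwed on the jar: origin 98 mm above the table on the jar's axis, its axes parallel to the jar's. Skirt and top plate are 30 mm high together; above them a plain round knob, 40 mm across and 36 mm high (30 to 66 mm above the origin), can be gripped from above at any yaw
- lid_knob (a point): Centre of the top of the lid's knob, 66 mm above the lid's origin. Breaking the lid loose and turning it takes about 0.2 to 0.4 N m
- lid_mark (a point): Small dark dash inlaid in the lid's top plate, 35 mm from the lid's axis along the lid's own x: shows how far the lid is turned
- mat: Round cork mat, 156 mm across, 5 mm thick, fixed to the table. Origin: centre of its underside, at table height
- candle: The tall slim cream pillar candle, 44 mm across, 150 mm high (without its 8 mm wick), rigid, about 0.22 kg, standing upright on the table. Origin: centre of its underside, z up. In the jar it stands out 52 mm above the rim
- short_candle: Bystander: stout short candle, 66 mm across, 75 mm high; origin at the centre of its underside
- mug: Bystander: cream mug, 84 mm across the rim, 85 mm high, handle towards its own +y; origin at the centre of its underside
- owl_big: Bystander: owl figure, 76 mm across, 106 mm high; origin at the centre of its underside
- owl_small: Bystander: smaller owl figure, 57 mm across, 80 mm high; origin at the centre of its underside
- spare_jar: Bystander: reddish fluted jar with a flat lid and no block, 112 mm across, 124 mm high; origin at the centre of its underside
- candlestick: Bystander: glass candlestick, 80 mm across the foot, 142 mm high; origin at the centre of its underside
Mind the look-alikes: they are no part of the job. What is shaped like the candle but black or red is not meant. Leave any turquoise look-alike of the lid alone.

How it is judged:
On the way, in this order (a step that is already met when the one before it is completed fails the run):
1. the lid has been turned about half a turn on its thread, still on the jar (x of lid_mark in the frame of jar below -0.02 m and z of lid in the frame of jar below 0.1125 m and horizontal distance between lid and jar below 0.006 m), for 0.02 s.
2. the lid lies knob up on the cork mat, let go (horizontal distance between lid and mat below 0.034 m and z of lid in the frame of mat between 0.002 and 0.009 m and angle between lid's own z axis and vertical below 0.08 rad and linear speed of lid below 0.03 m/s and contact force between lid and the fingers below 0.1 N), for 0.2 s.
At the end, for the whole second after the job is handed in: The lid lies flat, knob up, wholly on the cork mat (its centre within 34 mm of the mat's), and the tall candle stands upright (within 0.1 rad) on the jar's inner floor (within 5 mm); both are let go and at rest (all of step 2 and z of candle in the frame of jar between 0.019 and 0.029 m and horizontal distance between candle and jar below 0.032 m and angle between candle's own z axis and vertical below 0.1 rad and linear speed of candle below 0.03 m/s and contact force between candle and the fingers below 0.1 N); the robot touches nothing.
It fails at once if a bystander is displaced by more than 40 mm or knocked over (distance of any of short_candle, mug, owl_big, owl_small, spare_jar, candlestick from where it was at the start of the episode above 0.04 m or angle between any of short_candle, mug, owl_big, owl_small, spare_jar, candlestick's own z axis and vertical above 0.5 rad).
It fails at once if the lid is dropped on the mat from more than about 10 mm (horizontal distance between lid and mat below 0.08 m and z of lid in the frame of mat below 0.016 m and linear speed of lid above 0.5 m/s).
It fails at once if the candle is dropped in the jar from more than about 10 mm (horizontal distance between candle and jar below 0.032 m and z of candle in the frame of jar below 0.1 m and linear speed of candle above 0.5 m/s).
It also fails if it takes over 72 s, if anything falls off the work surface, if the arm or the gripper's body presses on something with over 40 N, if the wrist force passes 120 N, or if a joint passes its speed limit or range.

### The arm

A 6-joint arm with a two-finger parallel gripper is mounted at the origin on the work surface. World frame = base frame: x ahead of the robot, y to its left, z up, the work surface at z = 0. Lengths are in m, angles in rad, forces in N, time in s.
With the tool pointing down it reaches from about 0.4 to 0.825 m from the base axis. Payload 7 kg.
Tool frame: the origin (TCP) lies between the finger pads; the fingertips stand 8 mm ahead of it and the grasp point (between the pads) lies 11 mm behind it (arm.finger_overhang is the distance from the TCP to the fingertips, in m); z points along the fingers, y is the line along which they close (so a half turn about z gives the same grasp; the last joint's range is limited). The gripper opens to 88 mm and grips with 3 to 60 N. Pads are 19 mm wide; open, the fingers measure 130 mm over their backs; the gripper's body (78 mm by 193 mm) begins 47 mm behind the grasp point.
Start: joints at [-0.972, 0.359, 0.012, 0, -1.224, -0.288], TCP at [0.206, -0.643, 0.235] pointing down, gripper open.
Joint ranges: [-3.07, 3.07], [-1.43, 2.12], [-1.02, 1.25], [-3.03, 1.67], [-3.05, -0], [-3.03, 3.03]. Speed limits (rad/s): [2.39, 2.39, 3.01, 3.14, 3.14, 3.14].

### API

Orientations are given as [roll, pitch, yaw] about the fixed x, y, z axes, in that order (R = Rz(yaw) Ry(pitch) Rx(roll)).
In Python, from station import arm gives the robot as it stands.
- The arm moves only by the tool move_arm, never from a script. Its argument "rows" is text: rows parted by semicolons, each of 7 numbers parted by spaces: the turn, a rotation vector about the tool's x, y, z in degrees, then the shift along the tool's x, y, z in m, then the finger opening in m, from 0 to 0.0876. A call has 1 to 8 rows; each row shifts and turns the commanded pose from where the row before left it, along the tool's axes as they then stand; what a row does not reach is not made up. A row lasts 1/8 s, in which the tool goes at most 62.5 mm and 10.7 degrees, less where a joint would pass 70% of its speed; a pose out of reach is approached as far as the arm can. A call is refused whole if a number of a shift passes 0.0625 or a number of a turn 10.7, either way. A call with a gripper value outside its range is refused whole. The fingers move at their own pace and stop on an object; "squeeze" is the grip in N (left out, the last holds). Time passes only in rows, so rows that do not move let the fingers close. It gives the time, the measured TCP pose, the force, the opening and the grip force at its end, in the units of the state.
- arm.get_state(): the state, without advancing time (a new reading comes with each control period).
- arm.grab_frame(name): name is "side" or "top" or "wrist"; returns (picture, depth): 480x640x3 uint8, blue, green, red; 480x640 float32, m along the optical axis (not along the pixel's ray), 0 where there is no reading.
- arm.camera_model(name): a dict with "mtx" (3x3 intrinsics, pixels), "k1" (the pictures are not rectified: a ray, as slopes to the right and down, at radius r is drawn at 1 + k1 r^2 times it, then the intrinsics apply), "camera_from_world" (4x4, takes a point from world to camera coordinates); the wrist camera has in their place "mount" (4x4, takes a point from camera to tool coordinates, whose origin is the TCP and whose axes are the flange's). Camera axes: x right, y down, z forward; pixel columns grow to the right and rows downward; lengths in m; the calibration is good to about 2 mm. A picture is of the moment at which its call begins: read the wrist's pose just before it. camera_model takes no time and is no camera call.
- arm.job_done(): hands the job in; it is judged then, once.
The state is a dict: "t": time; "q": joint angles; "qd": joint speeds; "joint_efforts": joint torques, N m; "eef_pos": TCP position; "ee_rot": TCP orientation; "force": force on the tool from outside, world axes, zero at the start; "moment": the same for the moment, N m; "width": finger opening in m; "gripper_force": force on a finger pad.
Only numpy, scipy, OpenCV 4.12 (cv2) and the standard library are available. Lean on these libraries where they do the work, as an engineer would, in place of code of your own. Each camera call takes 0.05 s, during which the arm holds its last target. There are 200 camera calls.

## Working session

There is one attempt and no reset: what is moved stays moved. The work goes in short steps, Python scripts to look and compute and a tool call to move; the robot and the scene stay as the last step left them, time stands still between calls to the robot, and variables do not carry over. Pictures are saved under pics/ and viewed, at most 10 in all, crops included, and the job is handed in when it is done.

Besides the shell and the picture viewer there is one more tool, called after "Request:" as name(argument=value, ...), one argument or row to a line, values as JSON. move_arm: Moves the arm, as the interface text tells. Its arguments: {"type":"object","properties":{"rows":{"type":"string"},"squeeze":{"type":"number"}},"required":["rows"]}

```bash
mkdir -p pics
cat > h.py <<'E'
import numpy as np, cv2
from scipy.spatial.transform import Rotation as R
from station import arm
def cloud(name):
    s=arm.get_state(); m=arm.camera_model(name); p,d=arm.grab_frame(name)
    K=np.array(m["mtx"]); v,u=np.mgrid[0:480,0:640]
    k=m["k1"]; xd=(u-K[0,2])/K[0,0]; yd=(v-K[1,2])/K[1,1]
    x,y=xd.copy(),yd.copy()
    for _ in range(20):
        f=1+k*(x*x+y*y); x=xd/f; y=yd/f
    P=np.stack([x*d,y*d,d],-1)
    if "mount" in m:
        M=np.array(m["mount"]); T=np.eye(4); T[:3,:3]=R.from_euler('xyz',s["ee_rot"]).as_matrix() if len(s["ee_rot"])==3 else s["ee_rot"]; T[:3,3]=s["eef_pos"]
        W=T@M
    else: W=np.linalg.inv(np.array(m["camera_from_world"]))
    P=P@W[:3,:3].T+W[:3,3]; P[d<=0]=np.nan
    return p,P
E
python3 - <<'E'
from h import *
for n in("top","side"):
    p,P=cloud(n); cv2.imwrite(f"pics/{n}0.png",p); np.save(f"{n}0.npy",P)
s=arm.get_state(); print(s)
print(arm.camera_model("wrist"))
E
```

```text
{'t': 0.1, 'q': array([-9.71918473e-01,  3.59336582e-01,  1.11805903e-02, -2.91340715e-04,
       -1.22408391e+00, -2.88127091e-01]), 'qd': array([-0.00022479, -0.00047429,  0.00245187,  0.001554  , -0.00086109,
        0.00060722]), 'joint_efforts': array([-8.82161476e-04, -5.84164131e+01,  2.93751687e+01,  7.01550320e+00,
        1.01953375e-02, -4.88337776e-05]), 'eef_pos': array([ 0.20626709, -0.64228934,  0.23371877]), 'ee_rot': array([ 3.14013076e+00, -1.47633001e-04, -2.83094098e+00]), 'force': array([ 0.60551258,  0.34856346, -0.02018268]), 'moment': array([-0.0213913 ,  0.00529255, -0.03664401]), 'gripper_force': 0.0, 'width': 0.0877437269672243}
{'mtx': array([[334.92316254,   0.        , 320.23043877],
       [  0.        , 334.92316254, 238.10889383],
       [  0.        ,   0.        ,   1.        ]]), 'k1': 0.006054204303675265, 'mount': array([[ 1.65303844e-03, -9.69564624e-01, -2.44829957e-01,
         6.51774527e-02],
       [ 9.99998555e-01,  1.69988726e-03,  1.99546661e-05,
         1.47877933e-03],
       [ 3.96835987e-04, -2.44829637e-01,  9.69566033e-01,
        -1.50423799e-01],
       [ 0.00000000e+00,  0.00000000e+00,  0.00000000e+00,
         1.00000000e+00]])}
```

View pics/top0.png

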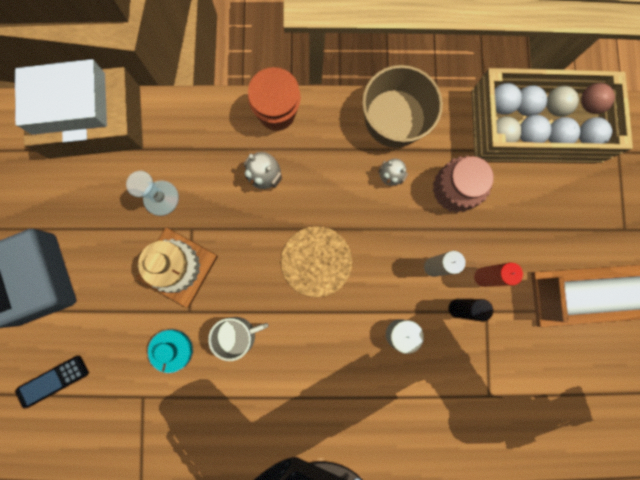

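View pics/side0.png

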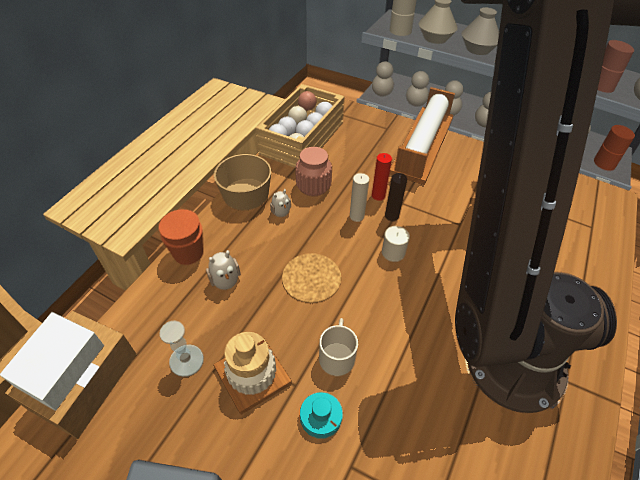

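The top view shows the lid knob at about (155,264), the mat at (317,261), and the cream candle's top at (453,262). The red candle is at (510,273) and the black one at (470,309). The side view confirms this layout.

Run:
```python
import numpy as np,cv2
np.set_printoptions(precision=4,suppress=True)
for n in("top","side"):
    P=np.load(f"{n}0.npy"); p=cv2.imread(f"pics/{n}0.png")
    def sel(box,z0,z1):
        a,b,c,d=box; Q=P[b:d,a:c].reshape(-1,3); C=p[b:d,a:c].reshape(-1,3)
        k=(Q[:,2]>z0)&(Q[:,2]<z1); return Q[k],C[k]
    def circ(name,box,z0,z1):
        Q,_=sel(box,z0,z1)
        if len(Q)<8: print(n,name,len(Q)); return
        c,r=cv2.minEnclosingCircle(Q[:,:2].astype(np.float32)); print(n,name,len(Q),np.median(Q,0),c,round(r,4))
    B=dict(top=dict(jar=(130,220,220,310),mat=(270,215,365,310),cand=(420,240,470,285),red=(475,255,530,295),blk=(440,290,500,325),mug=(200,310,270,365),stick=(120,165,185,220)),
           side=dict(jar=(205,325,300,415),mat=(270,240,350,310),cand=(345,165,372,225),red=(370,145,395,205),blk=(383,165,412,225),mug=(310,315,365,380),stick=(155,315,210,380)))[n]
    circ("knob",B["jar"],.157,.172); circ("plate",B["jar"],.122,.134)
    circ("mat",B["mat"],.0035,.008)
    for k in("cand","red","blk"): circ(k,B[k],.143,.156)
    circ("mug",B["mug"],.07,.09); circ("stick",B["stick"],.1,.16)
    # block
    Q,C=sel(B["jar"],.017,.027)
    if len(Q)>5:
        r=cv2.minAreaRect(Q[:,:2].astype(np.float32)); print("block",r)
    # mark: dark on plate
    Q,C=sel(B["jar"],.122,.134); g=C.sum(1); k=g<np.percentile(g,8); print("dark",Q[k].mean(0),g[k].mean(),np.median(g),Q[k][:6])
```

```text
top knob 370 [0.5281 0.3115 0.1638] (0.528217613697052, 0.3123112916946411) 0.0203
top plate 1218 [0.5266 0.3067 0.1279] (0.5280125141143799, 0.3128724694252014) 0.0448
top mat 3018 [0.5394 0.0102 0.0053] (0.5447759628295898, 0.0047068968415260315) 0.1385
top cand 423 [ 0.529  -0.2471  0.1499] (0.5294939279556274, -0.24808771908283234) 0.0224
top red 419 [ 0.5059 -0.3576  0.1495] (0.5063802003860474, -0.35904061794281006) 0.0225
top blk 409 [ 0.4383 -0.2981  0.1496] (0.4373399317264557, -0.2996733486652374) 0.0227
top mug 412 [0.3862 0.18   0.0835] (0.38463133573532104, 0.17189201712608337) 0.0563
top stick 571 [0.6815 0.3561 0.1417] (0.6828580498695374, 0.35677120089530945) 0.027
block ((0.5279474258422852, 0.31320902705192566), (0.13058094680309296, 0.13074538111686707), 61.156497955322266)
dark [0.5172 0.3033 0.1274] 367.4742268041237 507.0 [[0.5564 0.2796 0.1221]
 [0.5504 0.2751 0.1235]
 [0.5485 0.2732 0.123 ]
 [0.5446 0.273  0.1234]
 [0.5402 0.2987 0.1287]
 [0.5408 0.2712 0.1222]]
side knob 293 [0.5246 0.315  0.1634] (0.5258621573448181, 0.31499990820884705) 0.0204
side plate 98
[... 207 characters left out ...]
553329467773, -0.24666549265384674) 0.0232
side red 168 [ 0.5002 -0.3522  0.1493] (0.47851109504699707, -0.3267951011657715) 0.0638
side blk 162 [ 0.4357 -0.2951  0.1492] (0.4381871521472931, -0.2966289818286896) 0.0237
side mug 426 [0.3796 0.1791 0.0817] (0.3812673091888428, 0.17330537736415863) 0.0558
side stick 491 [0.6775 0.3599 0.1414] (0.6804438829421997, 0.3570283353328705) 0.0273
block ((0.5248139500617981, 0.31412744522094727), (0.13022677600383759, 0.13207019865512848), 61.4448127746582)
dark [0.5165 0.3285 0.1279] 267.12820512820514 530.0 [[0.5069 0.2777 0.1306]
 [0.5103 0.2804 0.1277]
 [0.5083 0.2796 0.1282]
 [0.5066 0.2786 0.128 ]
 [0.5102 0.2842 0.1298]
 [0.509  0.2825 0.128 ]]
```

Run:
```python
import cv2
p=cv2.imread("pics/top0.png")[225:310,120:220]; q=cv2.imread("pics/side0.png")[320:415,200:300]
a=cv2.resize(p,(400,380),interpolation=cv2.INTER_CUBIC);b=cv2.resize(q,(400,380),interpolation=cv2.INTER_CUBIC)
cv2.imwrite("pics/crop.png",cv2.hconcat([a,b]))
```

```text
(no output)
```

View pics/crop.png

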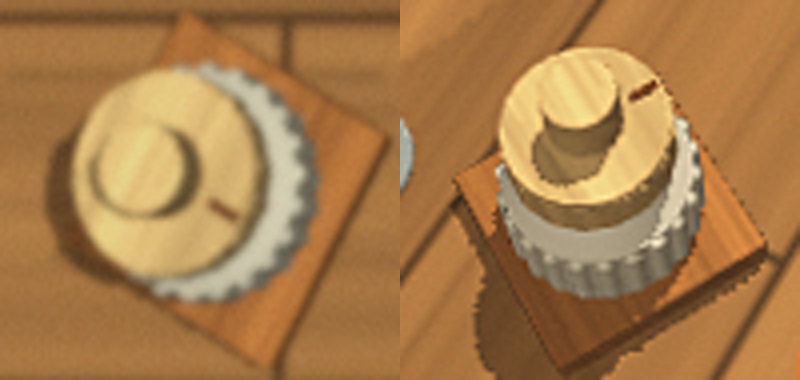

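The close-up shows the mark on the plate pointing about −119° in world yaw, so the lid and jar x-axis is there. The lid centre is near (0.527, 0.314), and one twist within the wrist's range should be enough. Next I measure the mat and set up a move-conversion helper.

```bash
cat >> h.py <<'E'
def plan(pos,yaw=None):
    s=arm.get_state(); M=R.from_euler('xyz',s["ee_rot"])
    d=M.inv().apply(np.array(pos)-s["eef_pos"]); n=np.linalg.norm(d)/.06
    print("pos",s["eef_pos"].round(4),"rot",s["ee_rot"].round(4),"q1,q6",s["q"][[0,5]].round(3),"F",s["force"].round(1),"w",round(s["width"],4))
    print("tool shift",d.round(4),"rows",round(n,1), "" if yaw is None else "turn z deg %.1f"%-np.degrees(yaw-s["ee_rot"][2]))
E
python3 - <<'E'
from h import *
for n in("top","side"):
    P=np.load(f"{n}0.npy"); a=(270,215,365,310) if n=="top" else (275,248,348,306)
    p=cv2.imread(f"pics/{n}0.png"); Q=P[a[1]:a[3],a[0]:a[2]]; hsv=cv2.cvtColor(p[a[1]:a[3],a[0]:a[2]],cv2.COLOR_BGR2HSV)
    k=((hsv[...,0]>=14)&(hsv[...,2]>120)).astype(np.uint8); k=cv2.morphologyEx(k,cv2.MORPH_OPEN,np.ones((5,5)))
    print(n,cv2.minEnclosingCircle(Q[k>0][:,:2].astype(np.float32)),np.median(Q[k>0],0))
plan((.5,-.25,.26));
E
```

```text
top ((0.5415958166122437, 0.007652865257114172), 0.14659860730171204) [nan nan nan]
side ((0.5448351502418518, 0.0008689234382472932), 0.1328113079071045) [nan nan nan]
pos [ 0.2063 -0.6423  0.2337] rot [ 3.1401e+00 -1.0000e-04 -2.8309e+00] q1,q6 [-0.972 -0.288] F [ 0.6  0.3 -0. ] w 0.0877
tool shift [-0.3996  0.2838 -0.0259] rows 8.2
```

Request:
move_arm(
  rows="0 0 0 -0.05 0.035 -0.004 0.0876;0 0 0 -0.05 0.035 -0.004 0.0876;0 0 0 -0.05 0.035 -0.004 0.0876;0 0 0 -0.05 0.035 -0.004 0.0876;0 0 0 -0.05 0.035 -0.004 0.0876;0 0 0 -0.05 0.035 -0.004 0.0876;0 0 0 -0.05 0.036 -0.004 0.0876;0 0 0 -0.05 0.036 0 0.0876",
)

```text
t: 1.1
eef_pos: [0.5019, -0.25, 0.2628]
ee_rot: [-3.141, 0.0, -2.831]
force: [0.8, -0.6, -0.0]
width: 0.0876
gripper_force: 0.0
```

Run:
```python
from h import *
P=np.load("top0.npy"); print([P[v,u].round(4) for u,v in((317,261),(283,261),(351,261),(317,227),(317,296))])
P=np.load("side0.npy"); print([P[v,u].round(4) for u,v in((312,277),)])
plan((.527,.3135,.26),-3.43)
```

```text
[array([0.5417, 0.008 , 0.0035]), array([0.5417, 0.0825, 0.0035]), array([ 0.5418, -0.0669,  0.0007]), array([0.6162, 0.0079, 0.008 ]), array([0.4654, 0.0082, 0.004 ])]
[array([0.5349, 0.0126, 0.0074])]
pos [ 0.5019 -0.25    0.2628] rot [-3.1414e+00  4.0000e-04 -2.8307e+00] q1,q6 [-0.113 -1.147] F [ 0.8 -0.6 -0. ] w 0.0876
tool shift [-0.1963  0.5288  0.0028] rows 9.4 turn z deg 34.3
```

Request:
move_arm(
  rows="0 0 0 -0.0218 0.0588 0 0.0876;0 0 0 -0.0218 0.0588 0 0.0876;0 0 0 -0.0218 0.0588 0 0.0876;0 0 0 -0.0218 0.0588 0 0.0876;0 0 0 -0.0218 0.0588 0 0.0876;0 0 0 -0.0218 0.0588 0 0.0876;0 0 0 -0.0218 0.0588 0 0.0876;0 0 0 -0.0218 0.0588 0 0.0876",
)

```text
t: 2.1
eef_pos: [0.5227, 0.2498, 0.2625]
ee_rot: [-3.142, -0.0, -2.83]
force: [1.7, 0.4, 0.3]
width: 0.0874
gripper_force: 0.0
```

Request:
move_arm(
  rows="0 0 0 -0.0218 0.0588 0 0.0876;0 0 10.7 0 0 0 0.0876;0 0 0 0 0 0 0.0876;0 0 0 0 0 0 0.0876",
)

```text
t: 2.6
eef_pos: [0.5258, 0.3095, 0.2625]
ee_rot: [-3.141, -0.0, -3.014]
force: [-0.5, -0.1, -0.4]
width: 0.0875
gripper_force: 0.0
```

Run:
```python
from h import *
p,P=cloud("wrist"); cv2.imwrite("pics/w1.png",p)
k=(P[...,2]>.157)&(P[...,2]<.175)&(np.hypot(P[...,0]-.527,P[...,1]-.3135)<.05)
Q=P[k]; print(len(Q),np.median(Q,0)); print(cv2.minEnclosingCircle(Q[:,:2].astype(np.float32)))
k=(P[...,2]>.12)&(P[...,2]<.135)&(np.hypot(P[...,0]-.527,P[...,1]-.3135)<.06)
Q=P[k];print(np.median(Q,0),cv2.minEnclosingCircle(Q[:,:2].astype(np.float32)))
plan((.527,.3135,.139))
```

```text
2013 [0.52649128 0.31533751 0.16434985]
((0.5275626182556152, 0.31557726860046387), 0.02000214159488678)
[0.51826728 0.31344576 0.12844175] ((0.527489423751831, 0.3155040442943573), 0.04498398303985596)
pos [0.5259 0.3094 0.2627] rot [ 3.1415e+00  1.0000e-04 -3.0151e+00] q1,q6 [ 0.851 -2.296] F [ 0.2 -0.3  0.3] w 0.0879
tool shift [-0.0016  0.0039  0.1237] rows 2.1
```

View pics/w1.png

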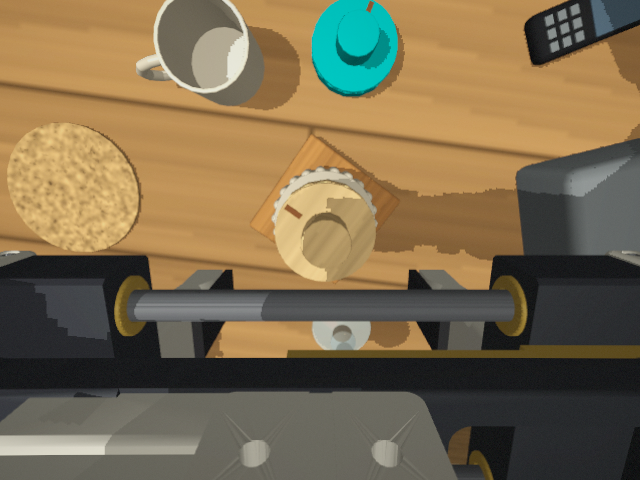

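The wrist view shows the lid at about (325,232), with the mark at (293,211) and the candlestick behind it below the gripper. The knob fit gives (0.527, 0.315). Next I descend and close.

Request:
move_arm(
  rows="0 0 0 -0.002 0.0053 0.04 0.0876;0 0 0 0 0 0.04 0.0876;0 0 0 0 0 0.03 0.0876;0 0 0 0 0 0.0135 0.0876;0 0 0 0 0 0 0.0876",
)

```text
t: 3.28
eef_pos: [0.5273, 0.315, 0.1389]
ee_rot: [-3.141, -0.001, -3.017]
force: [0.1, 0.5, 0.1]
width: 0.088
gripper_force: 0.0
```

Request:
move_arm(
  rows="0 0 0 0 0 0 0.03;0 0 0 0 0 0 0.03;0 0 0 0 0 0 0.03;0 0 0 0 0 0 0.03;0 0 0 0 0 0 0.03;0 0 0 0 0 0 0.03",
  squeeze=40,
)

```text
t: 4.03
eef_pos: [0.5272, 0.3152, 0.1392]
ee_rot: [-3.141, -0.0, -3.018]
force: [0.9, -2.8, 1.5]
width: 0.0394
gripper_force: 40.0
```

Request:
move_arm(
  rows="0 0 -10 0 0 -0.0004 0.03;0 0 -10 0 0 -0.0004 0.03;0 0 -10 0 0 -0.0005 0.03;0 0 -10 0 0 -0.0004 0.03;0 0 -10 0 0 -0.0005 0.03;0 0 -10 0 0 -0.0004 0.03;0 0 -10 0 0 -0.0005 0.03;0 0 -10 0 0 -0.0004 0.03",
)

```text
t: 5.03
eef_pos: [0.5267, 0.3144, 0.1418]
ee_rot: [3.14, -0.002, -1.616]
force: [2.5, -4.7, -1.8]
width: 0.0395
gripper_force: 40.0
```

Request:
move_arm(
  rows="0 0 -10 0 0 -0.0004 0.03;0 0 -10 0 0 -0.0004 0.03;0 0 -10 0 0 -0.0005 0.03;0 0 -10 0 0 -0.0004 0.03;0 0 -10 0 0 -0.0005 0.03;0 0 -10 0 0 -0.0004 0.03;0 0 -10 0 0 -0.0005 0.03;0 0 0 0 0 0 0.03",
)

```text
t: 6.02
eef_pos: [0.5272, 0.3149, 0.1451]
ee_rot: [3.14, 0.0, -0.401]
force: [3.2, -3.7, -3.5]
width: 0.0393
gripper_force: 40.0
```

Run:
```python
from h import *
plan((.527,.315,.145)); print(arm.get_state()["moment"])
p,P=cloud("top"); q,_=cloud("side")
cv2.imwrite("pics/c2.png",cv2.hconcat([cv2.resize(a,(400,380),interpolation=cv2.INTER_CUBIC) for a in(p[215:310,110:210],q[300:420,190:310])]))
```

```text
pos [0.5272 0.3149 0.1451] rot [ 3.1403e+00  1.0000e-04 -4.0100e-01] q1,q6 [0.856 0.313] F [ 3.2 -3.7 -3.5] w 0.0393
tool shift [-0.0002  0.      0.0001] rows 0.0 
[-1.21058351 -1.1014142   0.07149476]
```

View pics/c2.png

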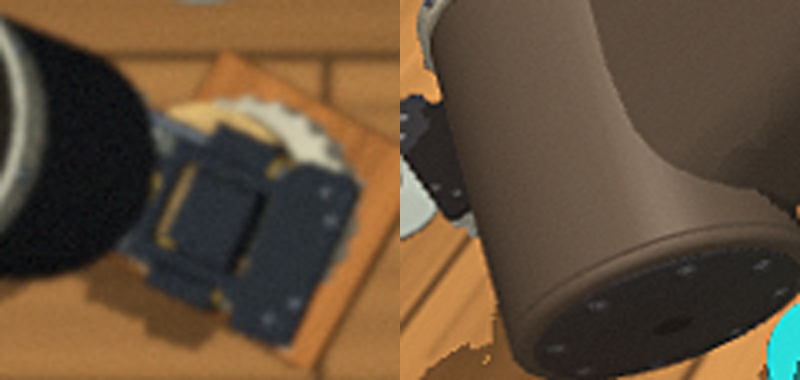

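Both cameras are blocked by the arm here, so I check the mark and plate height with the wrist camera.

Run:
```python
from h import *
p,P=cloud("wrist"); cv2.imwrite("pics/w2.png",p)
k=(P[...,2]>.128)&(P[...,2]<.145)&(np.hypot(P[...,0]-.527,P[...,1]-.315)<.044)&(np.hypot(P[...,0]-.527,P[...,1]-.315)>.024)
g=p.sum(2); print(k.sum(),np.median(P[k],0)); d=k&(g<np.median(g[k])*.6); 
m=np.median(P[d],0);print(d.sum(),m,np.degrees(np.arctan2(m[1]-.315,m[0]-.527)))
```

```text
7711 [0.55228983 0.30423327 0.13429898]
428 [0.55231897 0.33349527 0.13532976] 36.147780673269054
```

View pics/w2.png

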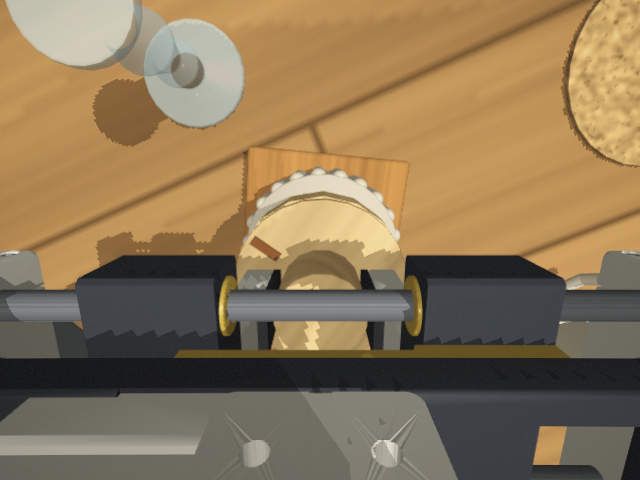

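The mark at (265,247) has turned about 155° with the lid, and the plate has risen about 6 mm. I carry on twisting.

Request:
move_arm(
  rows="0 0 -10 0 0 -0.0004 0.03;0 0 -10 0 0 -0.0004 0.03;0 0 -10 0 0 -0.0005 0.03;0 0 -10 0 0 -0.0004 0.03;0 0 -10 0 0 -0.0005 0.03;0 0 -10 0 0 -0.0004 0.03;0 0 -10 0 0 -0.0005 0.03;0 0 -10 0 0 -0.0004 0.03",
)

```text
t: 7.18
eef_pos: [0.5269, 0.3152, 0.149]
ee_rot: [-3.141, 0.001, 0.999]
force: [0.2, -3.4, -1.2]
width: 0.0391
gripper_force: 40.0
```

Request:
move_arm(
  rows="0 0 -10 0 0 -0.0005 0.03;0 0 -10 0 0 -0.0005 0.03;0 0 -10 0 0 -0.001 0.03;0 0 0 0 0 -0.002 0.03;0 0 0 0 0 -0.002 0.03;0 0 0 0 0 0 0.03",
)

```text
t: 7.92
eef_pos: [0.5273, 0.3157, 0.1554]
ee_rot: [3.141, -0.0, 1.517]
force: [1.4, -2.2, -3.5]
width: 0.0395
gripper_force: 40.0
```

Request:
move_arm(
  rows="0 0 0 0 0 -0.005 0.03;0 0 0 0 0 -0.01 0.03;0 0 0 0 0 -0.02 0.03;0 0 0 0 0 -0.03 0.03;0 0 0 0 0 -0.03 0.03;0 0 0 0 0 0 0.03",
)

```text
t: 8.68
eef_pos: [0.5282, 0.3172, 0.2542]
ee_rot: [3.137, -0.005, 1.521]
force: [0.1, 0.6, -2.0]
width: 0.0396
gripper_force: 40.0
```

Run:
```python
from h import *
plan((.54,.009,.25))
p,P=cloud("wrist"); c=arm.get_state()["eef_pos"]
r=np.hypot(P[...,0]-c[0],P[...,1]-c[1]); k=(r<.044)&(r>.024)&(P[...,2]>.1)
print(k.sum(),np.median(P[k],0))
```

```text
pos [0.5282 0.3172 0.2542] rot [ 3.1372 -0.0052  1.5206] q1,q6 [0.857 2.234] F [ 0.1  0.6 -2. ] w 0.0396
tool shift [-0.3072  0.0272  0.0027] rows 5.1 
56094 [0.52938498 0.34350892 0.34646415]
```

Request:
move_arm(
  rows="0 0 0 -0.03 0.0027 0 0.03;0 0 0 -0.05 0.0045 0 0.03;0 0 0 -0.055 0.005 0 0.03;0 0 0 -0.055 0.005 0 0.03;0 0 0 -0.055 0.005 0 0.03;0 0 0 -0.042 0.0035 0 0.03;0 0 0 -0.02 0.0015 0 0.03;0 0 0 0 0 0 0.03",
)

```text
t: 9.72
eef_pos: [0.5383, 0.0062, 0.2497]
ee_rot: [-3.141, 0.0, 1.518]
force: [-0.4, 0.0, -1.7]
width: 0.039
gripper_force: 40.0
```

Run:
```python
from h import *
plan((.54,.009,.05)); s=arm.get_state()
p,P=cloud("side"); cv2.imwrite("pics/s3.png",p)
```

```text
pos [0.5383 0.0062 0.2497] rot [-3.1407e+00  1.0000e-04  1.5179e+00] q1,q6 [0.376 2.713] F [-0.4  0.  -1.7] w 0.039
tool shift [0.0029 0.0017 0.1997] rows 3.3
```

View pics/s3.png

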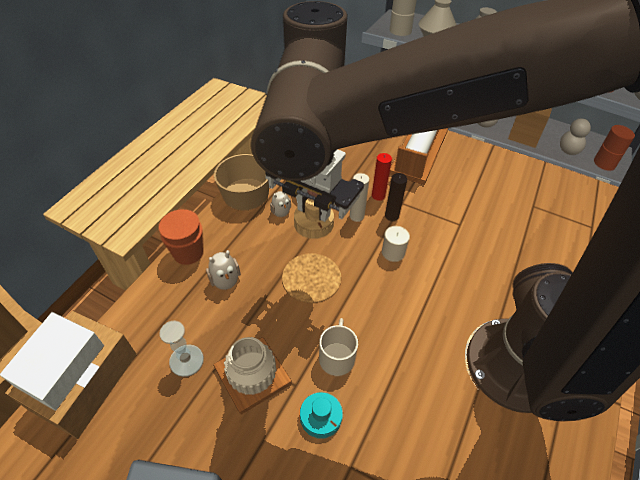

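The side view shows the lid held level at (313,222) above the mat, and the jar open at (248,355). Next I lower it.

Request:
move_arm(
  rows="0 0 0 0.002 0.0017 0.05 0.03;0 0 0 0 0 0.05 0.03;0 0 0 0 0 0.05 0.03;0 0 0 0 0 0.03 0.03;0 0 0 0 0 0.014 0.03;0 0 0 0 0 0.004 0.03;0 0 0 0 0 0 0.03",
)

```text
t: 10.65
eef_pos: [0.5414, 0.0101, 0.053]
ee_rot: [3.14, -0.0, 1.521]
force: [-0.2, 0.1, -1.9]
width: 0.0395
gripper_force: 40.0
```

Request:
move_arm(
  rows="0 0 0 0 0 0.002 0.03;0 0 0 0 0 0.002 0.03;0 0 0 0 0 0.001 0.03;0 0 0 0 0 0 0.03",
)

```text
t: 11.15
eef_pos: [0.5407, 0.0095, 0.0472]
ee_rot: [3.142, -0.0, 1.52]
force: [-0.2, -0.5, -1.5]
width: 0.0392
gripper_force: 40.0
```

Request:
move_arm(
  rows="0 0 0 0 0 0.001 0.03;0 0 0 0 0 0.001 0.03;0 0 0 0 0 0 0.03",
)

```text
t: 11.52
eef_pos: [0.5408, 0.0096, 0.0461]
ee_rot: [3.141, 0.0, 1.521]
force: [-4.2, 0.4, 8.8]
width: 0.0394
gripper_force: 40.0
```

Contact felt, so I release it and rise.

Request:
move_arm(
  rows="0 0 0 0 0 0 0.05;0 0 0 0 0 0 0.07;0 0 0 0 0 0 0.075;0 0 0 0 0 0 0.075;0 0 0 0 0 -0.03 0.075;0 0 0 0 0 -0.05 0.075;0 0 0 0 0 -0.06 0.075;0 0 0 0 0 -0.06 0.075",
)

```text
t: 12.52
eef_pos: [0.5403, 0.0094, 0.2471]
ee_rot: [-3.142, 0.0, 1.52]
force: [1.0, 0.1, -0.7]
width: 0.0754
gripper_force: 0.0
```

Run:
```python
from h import *
p,P=cloud("wrist")
r=np.hypot(P[...,0]-.54,P[...,1]-.009)
for a,b in((.064,.08),(.028,.042),(.003,.008)):
    k=(r<.1)&(P[...,2]>a)&(P[...,2]<b); Q=P[k]; print(len(Q),np.median(Q,0) if len(Q) else 0,cv2.minEnclosingCircle(Q[:,:2].astype(np.float32)) if len(Q) else 0)
plan((.528,-.247,.26),1.0)
```

```text
1227 [0.54103494 0.01120281 0.07129735] ((0.5408779978752136, 0.01033265795558691), 0.02004498802125454)
3765 [0.54144829 0.01769753 0.03538881] ((0.5409622192382812, 0.01034370344132185), 0.04514581710100174)
8241 [0.54345719 0.02700019 0.00542191] ((0.5412091612815857, 0.012428557500243187), 0.09692946821451187)
pos [0.544  0.0095 0.2561] rot [ 3.1299e+00 -1.6000e-03  1.5217e+00] q1,q6 [0.38  2.711] F [ 4.3 -0.3 11. ] w 0.075
tool shift [-0.257  -0.0034 -0.0044] rows 4.3 turn z deg 29.9
```

The lid lies level on the mat, knob top at 71 mm, within 2 mm of where I aimed. Next I rotate, then go over the candle.

Request:
move_arm(
  rows="0 0 0 0 0 0 0.07;0 0 8.5 0 0 0 0.07;0 0 8.5 0 0 0 0.07;0 0 8.5 0 0 0 0.07;0 0 8.5 0 0 0 0.07;0 0 0 0 0 0 0.07",
)

```text
t: 13.32
eef_pos: [0.54, 0.0094, 0.2437]
ee_rot: [-3.14, 0.002, 0.928]
force: [-0.6, 0.1, -0.2]
width: 0.0699
gripper_force: 0.0
```

Run:
```python
from h import *
plan((.528,-.247,.27))
```

```text
pos [0.54   0.0094 0.2437] rot [-3.140e+00  1.900e-03  9.277e-01] q1,q6 [0.38  2.118] F [-0.6  0.1 -0.2] w 0.0699
tool shift [-0.2125  0.1441 -0.0261] rows 4.3
```

Request:
move_arm(
  rows="0 0 0 -0.03 0.0204 -0.013 0.07;0 0 0 -0.05 0.0339 -0.013 0.07;0 0 0 -0.05 0.0339 0 0.07;0 0 0 -0.045 0.0305 0 0.07;0 0 0 -0.0275 0.0187 0 0.07;0 0 0 -0.01 0.0067 0 0.07;0 0 0 0 0 0 0.07",
)

```text
t: 14.2
eef_pos: [0.528, -0.2471, 0.2704]
ee_rot: [-3.14, 0.0, 0.927]
force: [-0.5, -0.5, -0.6]
width: 0.0699
gripper_force: 0.0
```

Run:
```python
from h import *
p,P=cloud("wrist"); cv2.imwrite("pics/w4.png",p)
r=np.hypot(P[...,0]-.528,P[...,1]+.247)
k=(r<.05)&(P[...,2]>.143)&(P[...,2]<.154); Q=P[k]; print(len(Q),np.median(Q,0),cv2.minEnclosingCircle(Q[:,:2].astype(np.float32)))
c=cv2.minEnclosingCircle(Q[:,:2].astype(np.float32))[0]
plan((*c,.114))
```

```text
2084 [ 0.53033036 -0.24614841  0.15020368] ((0.5296273231506348, -0.2469983994960785), 0.02194887399673462)
pos [ 0.5283 -0.2464  0.2706] rot [-3.1407e+00  2.0000e-04  9.2790e-01] q1,q6 [-0.101  2.6  ] F [1.  0.9 0.9] w 0.0703
tool shift [0.0004 0.0016 0.1566] rows 2.6
```

View pics/w4.png

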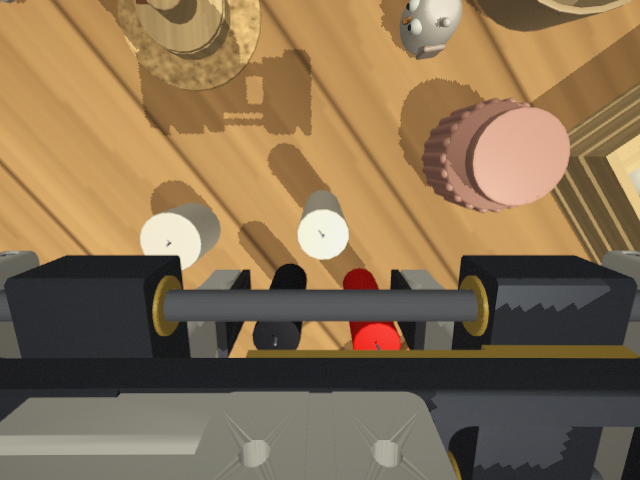

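The wrist view shows the cream candle at (323,233), centred between the fingers, with the black and red ones behind it. The lid is on the mat at top left.

Request:
move_arm(
  rows="0 0 0 0.0004 0.0014 0.05 0.07;0 0 0 0 0 0.05 0.07;0 0 0 0 0 0.035 0.07;0 0 0 0 0 0.015 0.07;0 0 0 0 0 0.005 0.07;0 0 0 0 0 0 0.07",
)

```text
t: 15.0
eef_pos: [0.5306, -0.2472, 0.1172]
ee_rot: [3.14, -0.001, 0.928]
force: [-0.6, 0.4, 0.6]
width: 0.0698
gripper_force: 0.0
```

Request:
move_arm(
  rows="0 0 0 0 0 0 0.035;0 0 0 0 0 0 0.035;0 0 0 0 0 0 0.035;0 0 0 0 0 0 0.035;0 0 0 0 0 0 0.035;0 0 0 0 0 0 0.035",
  squeeze=30,
)

```text
t: 15.75
eef_pos: [0.53, -0.2476, 0.1166]
ee_rot: [3.141, -0.0, 0.927]
force: [-0.1, -0.0, 4.5]
width: 0.0435
gripper_force: 30.0
```

Request:
move_arm(
  rows="0 0 0 0 0 -0.005 0.035;0 0 0 0 0 -0.02 0.035;0 0 0 0 0 -0.035 0.035;0 0 0 0 0 -0.045 0.035;0 0 0 0 0 -0.045 0.035;0 0 0 0 0 -0.02 0.035;0 0 0 0 0 -0.005 0.035;0 0 0 0 0 0 0.035",
)

```text
t: 16.75
eef_pos: [0.5293, -0.2472, 0.2901]
ee_rot: [-3.14, 0.0, 0.927]
force: [0.6, -0.3, -1.8]
width: 0.0435
gripper_force: 30.0
```

Run:
```python
from h import *
plan((.527,.315,.285))
```

```text
pos [ 0.5293 -0.2472  0.2901] rot [-3.1401e+00  2.0000e-04  9.2670e-01] q1,q6 [-0.103  2.6  ] F [ 0.6 -0.3 -1.8] w 0.0435
tool shift [ 0.4482 -0.3394  0.0055] rows 9.4
```

Request:
move_arm(
  rows="0 0 0 0.02 -0.0151 0 0.035;0 0 0 0.04 -0.0303 0 0.035;0 0 0 0.04 -0.0303 0 0.035;0 0 0 0.04 -0.0303 0 0.035;0 0 0 0.04 -0.0303 0 0.035;0 0 0 0.04 -0.0303 0 0.035;0 0 0 0.04 -0.0303 0 0.035;0 0 0 0.04 -0.0303 0 0.035",
)

```text
t: 17.75
eef_pos: [0.5272, 0.1303, 0.2895]
ee_rot: [-3.14, 0.002, 0.927]
force: [1.7, -0.0, -2.3]
width: 0.0439
gripper_force: 30.0
```

Request:
move_arm(
  rows="0 0 0 0.04 -0.0303 0 0.035;0 0 0 0.04 -0.0303 0 0.035;0 0 0 0.034 -0.0257 0 0.035;0 0 0 0.02 -0.0151 0 0.035;0 0 0 0.01 -0.0076 0 0.035;0 0 0 0.0042 -0.0032 0 0.035;0 0 0 0 0 0 0.035",
)

```text
t: 18.62
eef_pos: [0.5274, 0.3141, 0.2911]
ee_rot: [3.142, 0.0, 0.926]
force: [0.6, 0.1, -2.2]
width: 0.0436
gripper_force: 30.0
```

Run:
```python
from h import *
plan((.527,.315,.1405))
p,P=cloud("side"); q,Pq=cloud("top"); cv2.imwrite("pics/s5.png",cv2.resize(p[200:420,140:400],(780,600)))
def fit(P,z0,z1,nm):
    k=(P[...,2]>z0)&(P[...,2]<z1)&(np.hypot(P[...,0]-.527,P[...,1]-.315)<.07);Q=P[k];print(nm,len(Q),np.median(Q,0) if len(Q) else 0,cv2.minEnclosingCircle(Q[:,:2].astype(np.float32)) if len(Q) else 0)
for P_,n in((P,"side"),(Pq,"top")):
    fit(P_,.17,.23,n+" candle low"); fit(P_,.23,.27,n+" candle mid"); fit(P_,.118,.126,n+" rim")
```

```text
pos [0.5274 0.3141 0.2911] rot [3.1416e+00 3.0000e-04 9.2640e-01] q1,q6 [0.855 1.642] F [ 0.6  0.1 -2.2] w 0.0436
tool shift [ 0.0005 -0.0008  0.1506] rows 2.5 
side candle low 0 0 0
side candle mid 0 0 0
side rim 81 [0.50497497 0.33900804 0.12091036] ((0.5158712863922119, 0.32555127143859863), 0.030850447714328766)
top candle low 227 [0.52280302 0.29339498 0.20299805] ((0.5264721512794495, 0.30820778012275696), 0.021702386438846588)
top candle mid 184 [0.52048226 0.29331326 0.24942235] ((0.5246136784553528, 0.3054088354110718), 0.020725196227431297)
top rim 178 [0.52334207 0.29867974 0.12133571] ((0.5283309817314148, 0.31263455748558044), 0.03518300876021385)
```

View pics/s5.png

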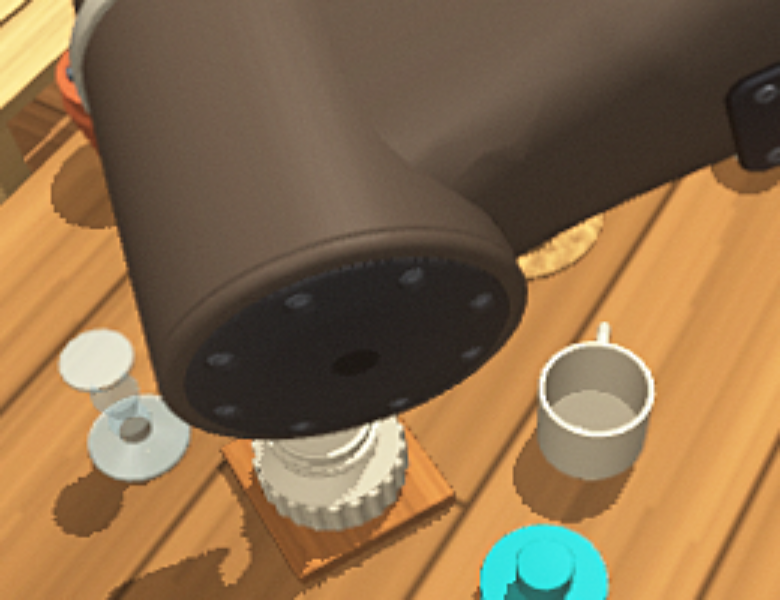

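The arm hides the candle from the side camera, but the top-camera points put it over the mouth within a couple of mm. The clearance is 9 mm. I lower it in stages.

Request:
move_arm(
  rows="0 0 0 0.0005 -0.0008 0.02 0.035;0 0 0 0 0 0.025 0.035;0 0 0 0 0 0.02 0.035;0 0 0 0 0 0.01 0.035;0 0 0 0 0 0 0.035",
)

```text
t: 19.35
eef_pos: [0.527, 0.3151, 0.216]
ee_rot: [3.142, 0.001, 0.926]
force: [0.5, 0.1, -0.8]
width: 0.0436
gripper_force: 30.0
```

Request:
move_arm(
  rows="0 0 0 0 0 0.015 0.035;0 0 0 0 0 0.02 0.035;0 0 0 0 0 0.015 0.035;0 0 0 0 0 0.01 0.035;0 0 0 0 0 0.005 0.035;0 0 0 0 0 0.002 0.035;0 0 0 0 0 0 0.035",
)

```text
t: 20.23
eef_pos: [0.5272, 0.3158, 0.1495]
ee_rot: [3.141, -0.001, 0.927]
force: [-0.2, -0.7, -1.6]
width: 0.0434
gripper_force: 30.0
```

Request:
move_arm(
  rows="0 0 0 0 0 0.003 0.035;0 0 0 0 0 0.002 0.035;0 0 0 0 0 0.002 0.035;0 0 0 0 0 0.001 0.035;0 0 0 0 0 0 0.035",
)

```text
t: 20.85
eef_pos: [0.527, 0.3156, 0.1411]
ee_rot: [3.142, 0.0, 0.927]
force: [0.7, -0.1, -1.9]
width: 0.0438
gripper_force: 30.0
```

Request:
move_arm(
  rows="0 0 0 0 0 0.001 0.035;0 0 0 0 0 0 0.035",
)

```text
t: 21.1
eef_pos: [0.5272, 0.3158, 0.1406]
ee_rot: [3.141, -0.001, 0.927]
force: [-0.3, -1.1, 1.8]
width: 0.0433
gripper_force: 30.0
```

Contact at the expected height, so I open gently and rise.

Request:
move_arm(
  rows="0 0 0 0 0 0.0003 0.035;0 0 0 0 0 0 0.046;0 0 0 0 0 0 0.055;0 0 0 0 0 0 0.07;0 0 0 0 0 0 0.07;0 0 0 0 0 0 0.07",
)

```text
t: 21.85
eef_pos: [0.527, 0.3157, 0.1398]
ee_rot: [-3.142, 0.0, 0.927]
force: [0.2, -0.3, 0.2]
width: 0.0697
gripper_force: 0.0
```

Request:
move_arm(
  rows="0 0 0 0 0 -0.01 0.07;0 0 0 0 0 -0.02 0.07;0 0 0 0 0 -0.03 0.07;0 0 0 0 0 -0.03 0.07;0 0 0 0 0 -0.03 0.07;0 0 0 0 0 -0.02 0.07;0 0 0 0 0 -0.01 0.07;0 0 0 0 0 0 0.07",
)

```text
t: 22.85
eef_pos: [0.5271, 0.3157, 0.2905]
ee_rot: [3.142, -0.001, 0.927]
force: [0.6, 0.3, -0.9]
width: 0.07
gripper_force: 0.0
```

Run:
```python
from h import *
plan((.527,.315,.3))
p,P=cloud("wrist"); cv2.imwrite("pics/w6.png",p)
k=(P[...,2]>.165)&(P[...,2]<.18)&(np.hypot(P[...,0]-.527,P[...,1]-.315)<.05);Q=P[k];A=np.c_[Q[:,:2],np.ones(len(Q))]
print(len(Q),np.median(Q,0),cv2.minEnclosingCircle(Q[:,:2].astype(np.float32)),np.linalg.lstsq(A,Q[:,2],rcond=None)[0][:2])
```

```text
pos [0.5271 0.3157 0.2905] rot [ 3.1415e+00 -1.2000e-03  9.2690e-01] q1,q6 [0.857 1.641] F [ 0.6  0.3 -0.9] w 0.07
tool shift [-0.0006  0.0004 -0.0095] rows 0.2 
2156 [0.52756494 0.31725707 0.17422538] ((0.5267536640167236, 0.3162475824356079), 0.021987279877066612) [-0.01615588 -0.01775578]
```

View pics/w6.png

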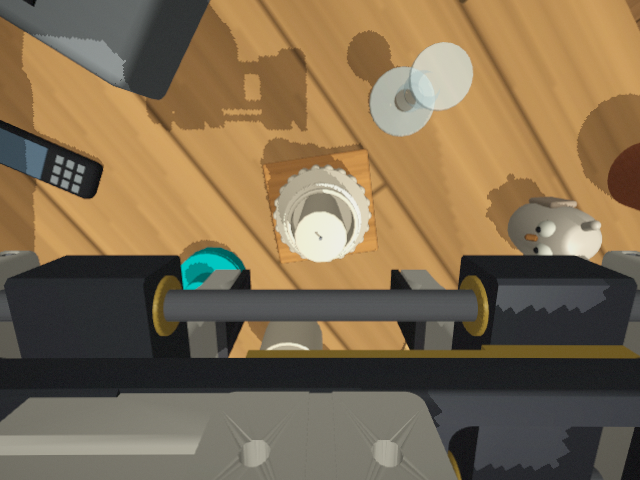

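The candle stands upright in the jar at (320,236), with its top at 174 mm and a tilt of about 0.02 rad. The arm is clear, so I hand the job in.

```bash
python3 -c "
from station import arm
print(arm.job_done())"
```

```text
the job is handed in; nothing more can be done
None
```

I handed the job in after about 23 s of robot time: the lid lies knob up on the cork mat, and the candle stands upright on the jar's floor, let go. No verdict came back.

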